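Lay the tall flat bottle onto the slant rest

ROBOT

A 7-joint arm with a two-finger parallel gripper is mounted at the origin on a cart in front of the work surface, level with it; the furniture and walls round the work are solid. World frame = base frame: x ahead of the robot, y to its left, z up, the work surface at z = 0. Lengths are in m, angles in rad, forces in N, time in s.
With the tool pointing down it reaches from about 0.4 to 0.9 m from the base axis. Payload 5.5 kg.
Tool frame: the origin (TCP) lies on the centre line of the jaws, within the pads' length; the fingertips stand 8 mm ahead of it and the grasp point (between the pads) lies 11 mm behind it; z points along the fingers, y is the line along which they close (so a half turn about z gives the same grasp; the last joint's range is limited). The gripper opens to 92 mm and grips with 3 to 60 N. Pads are 19 mm wide; open, the fingers measure 130 mm over their backs; the gripper's body (75 mm by 190 mm) begins 47 mm behind the grasp point.
Start: joints at [1.506, 0.501, -0.427, 1.55, 0.221, 1.138, -0.21], TCP at [0.209, -0.615, 0.235] pointing down, gripper open.
Joint ranges: [-2.88, 2.88], [-0.31, 2.03], [-1.54, 1.56], [0.2, 2.42], [-1.41, 4.55], [0.19, 2.02], [-2.57, 2.57]. Speed limits (rad/s): [2.57, 2.57, 3.14, 3.14, 3.14, 3.14, 3.14].

INTERFACE

Orientations are given as a rotation vector (axis times angle).
In Python, from station import r gives the robot as it stands. Calls block until the motion is done:
- r.move_to(position, orientation): joint-space move of the TCP to a pose.
- r.move_linear(position, rot=None, max_speed=0.15, force_limit=None): straight line of the TCP; rot=None keeps the orientation; max_speed is the mean speed in m/s. With force_limit (N) it stops when the force on the tool has changed by that much, and returns True; else False.
- r.movej(angles): joint-space move.
- r.open() and r.clamp(): open the fingers fully, or close them until they stop; the grip force is fixed at half the most.
- r.sleep(seconds).
- r.inverse_kinematics(position, orientation): joint angles nearest the present ones, or None.
- r.grab_frame(name): name is "scene" or "top"; returns a dict with "img" (480x640x3 uint8, red, green, blue), "K" (3x3 intrinsics, pixels), "R" (3x3) and "t" (3): a world point X has camera coordinates R X + t. Camera axes: x right, y down, z forward; pixel columns grow to the right and rows downward; lengths in m; the calibration is good to about 2 mm. A picture is of the moment at which its call begins. There is no depth.
A pose or a line that the arm cannot do raises r.IKError and nothing moves.
- r.hand_in(): hands the job in; it is judged then, once.
Readings, each from a call of its own:
- r.get_t(): time.
- r.get_q(): joint angles.
- r.get_joint_velocities(): joint speeds.
- r.get_tau(): joint torques, N m.
- r.get_tcp_pos(): TCP position.
- r.get_ee_rot(): TCP orientation.
- r.get_contact_force(): force on the tool from outside, world axes, zero at the start.
- r.get_moment(): the same for the moment, N m.
- r.get_gripper_width(): finger opening in m.
- r.get_finger_force(): force on a finger pad.
Only numpy, scipy, OpenCV 4.12 (cv2) and the standard library are available. Lean on these libraries where they do the work, as an engineer would, in place of code of your own. Each camera call takes 0.05 s, during which the arm holds its last target. There are 200 camera calls.

TASK

Tip the tall flat bottle over onto the sloping metal rest beside its foot, so that it ends lying on its broad side on the slope, straight along it, with its cap overhanging the upper end. Push it over and support it with the fingers all the way so that it goes down gently and never drops; do not pinch or squeeze it or lift its foot off the worktop, and leave the other things where they are.

Things in the scene. Friction and masses are not known exactly. Their poses are not given: they have to be found in the camera images.
- flat_bottle: Tall flat bottle with a screw cap, 182 mm tall, 44 mm thick along its x, 76 mm wide along its y, about 0.3 kg, centre of mass about 80 mm up. Origin: centre of its underside; z runs up to the cap. It stands upright on the worktop, its broad +x side facing the rest, 3 to 18 mm short of the rest's toe. It overbalances when leaned about 0.27 rad.
- bottle_cap (a point): The middle of the bottle's round cap, on the bottle's axis, 169 mm above the underside. The cap is 46 mm across and runs from 155 to 183 mm above the underside. When the bottle lies on the rest this point is at about x = 135 to 155 mm, z = 85 mm in the rest's frame.
- bottle_heel (a point): The middle of the lower edge of the bottle's broad side that faces the rest (bottle x = +22 mm, z = 0): the edge about which it tips.
- slant_rest: Fixed bare-metal rest, 108 mm wide along its y. Origin: on the worktop, middle of its low toe edge; its +x is horizontal, the direction in which to tip the bottle. From the 5 mm high toe at x = 0 its flat face rises at 22 degrees to point rest_top. Side lips 6 mm high, 102 mm apart. A bottle lying on it leans 1.19 rad from upright, its heel at about x = -12 mm.
- timer: Bystander: small wedge-shaped bench timer, 54 x 62 x 61 mm, origin at the centre of its underside. Leave alone.
- cup: Bystander: lidded specimen cup, 60 mm across, 67 mm tall, origin at the centre of its underside. Leave alone.
- dropper: Bystander: small dropper bottle with a rubber bulb, 35 mm across, 112 mm tall, origin at the centre of its underside. Leave alone.
- rest_top (a point): Middle of the upper end of the rest's sloping face (rest x = 100 mm, z = 45 mm). A lying bottle's cap overhangs this end, in free air, its underside about 60 mm above the worktop, so a finger under it has room.
There are look-alikes about, which are no part of the job. What is meant by the flat_bottle is not orange, and is the larger of those in its own colour. What is shaped like the slant_rest but green is not meant.

How it is judged:
By the outcome, as a careful person would: the job done as asked, in the order asked, and still so for the second after the job is handed in, with the robot touching nothing.
It also fails if it takes over 51 s, if anything falls off the work surface, if the arm or the gripper's body presses on something with over 40 N, if the wrist force passes 120 N, or if a joint passes its speed limit or range.

## Working session

There is one attempt and no reset: what is moved stays moved. The work goes in short steps, each a Python script; the robot and the scene stay as the last script left them, time stands still between calls to the robot, and variables do not carry over. Pictures are saved under pics/ and viewed, at most 13 in all, crops included, and the job is handed in when it is done.

```bash
ls; mkdir -p pics; python3 - <<'E'
from station import r
import cv2,numpy as np
for n in("scene","top"):
    f=r.grab_frame(n); cv2.imwrite(f"pics/{n}0.png",f["img"][:,:,::-1]); np.savez(f"{n}0.npz",**f)
    print(n,f["K"].tolist(),f["R"].tolist(),f["t"].tolist(), (-f["R"].T@f["t"]).round(3))
print(r.get_t(),r.get_ee_rot())
E
```

```text
pics
scene [[439.4101428938072, 0.0, 314.42441687707884], [0.0, 439.4101428938072, 238.00964301503865], [0.0, 0.0, 1.0]] [[0.816239892288498, -0.5776293683447832, 0.009836211794586375], [-0.28430598263324086, -0.41645397329156414, -0.8635601868825453], [0.5029140547606603, 0.7020757800659954, -0.5041498314677051]] [-0.4754295996757786, 0.296977001553937, 0.588895552069558] [ 0.176 -0.564  0.558]
top [[470.19503706046396, 0.0, 312.58589376691447], [0.0, 470.19503706046396, 240.1994946140553], [0.0, 0.0, 1.0]] [[-0.09201432642998378, -0.9957576725080297, -0.0001461951707236935], [-0.972103916044873, 0.08986037802037715, -0.21665430730141727], [0.21574832593060467, -0.019793183256527257, -0.9762483750330727]] [0.1071614106815739, 0.6364090830795386, 1.0883190196331598] [0.394 0.071 1.2  ]
0.1 [-3.09770335e+00 -5.12435619e-01  4.22944973e-04]
```

View pics/scene0.png

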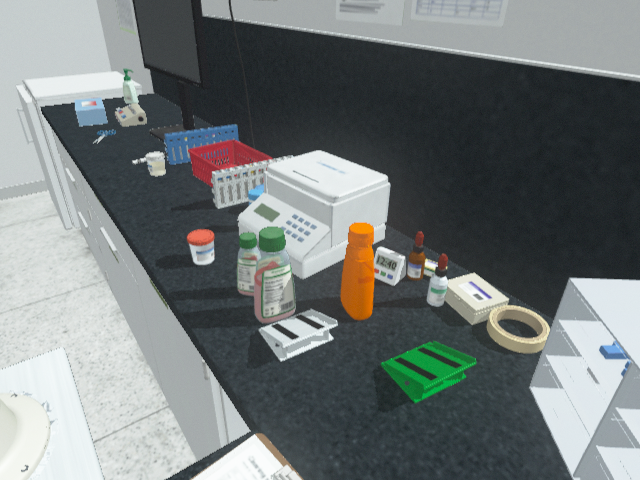

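View pics/top0.png

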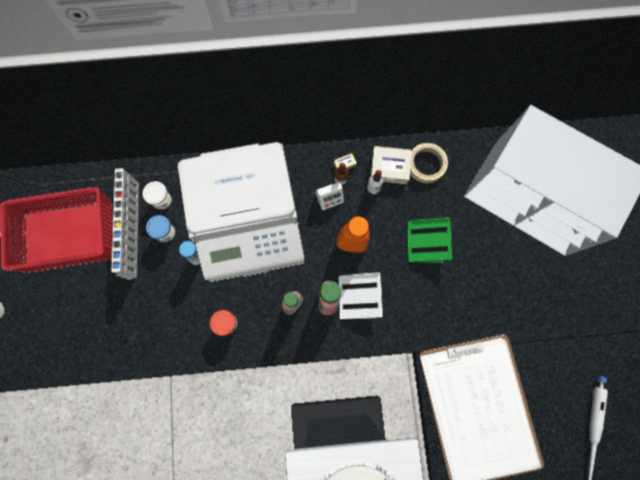

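Candidates for the bottle:
- Large green-cap bottle at scene (275,275) / top (330,293).
- Small green-cap bottle at scene (248,265) / top (291,302).
- Orange bottle at scene (358,270), ruled out by colour.

I choose the large green-cap bottle. For the rest, I choose the white one at scene (298,333) over the green one at (430,368). The tipping direction is about world -y.

```bash
cat > geo.py <<'E'
import numpy as np
def ld(n): 
    d=np.load(n); return {k:d[k] for k in d.files}
def ray(f,p):
    d=f["R"].T@np.linalg.inv(f["K"])@np.array([p[0],p[1],1.]); return -f["R"].T@f["t"],d/np.linalg.norm(d)
def plane(f,p,z):
    c,d=ray(f,p); return c+d*(z-c[2])/d[2]
def tri(f,p,g,q):
    a,d=ray(f,p); b,e=ray(g,q)
    s=np.linalg.lstsq(np.c_[d,-e],b-a,rcond=None)[0]; P,Q=a+s[0]*d,b+s[1]*e
    return (P+Q)/2,np.linalg.norm(P-Q)
def proj(f,X):
    c=f["R"]@np.asarray(X,float)+f["t"]; u=f["K"]@c; return u[:2]/u[2]
E
python3 - <<'E'
from geo import *; import cv2
T,S=ld("top0.npz"),ld("scene0.npz")
a=cv2.resize(T["img"][240:340,270:410],None,fx=4,fy=4,interpolation=cv2.INTER_CUBIC)[:, :, ::-1]
b=cv2.resize(S["img"][215:365,225:345],None,fx=4,fy=4,interpolation=cv2.INTER_CUBIC)[:, :, ::-1]
cv2.imwrite("pics/ctop.png",a); cv2.imwrite("pics/cscene.png",b)
for n,f in(("top",T),("scene",S)):
    h=cv2.cvtColor(f["img"],cv2.COLOR_RGB2HSV)
    m=cv2.inRange(h,(55,80,30),(85,255,150)); 
    k,_,st,c=cv2.connectedComponentsWithStats(m)
    print(n,[(st[i].tolist(),c[i].round(1).tolist()) for i in range(1,k) if st[i,4]>30])
E
```

```text
top [([406, 216, 47, 48, 1136], [429.4, 238.6]), ([320, 282, 20, 20, 314], [330.0, 291.9]), ([283, 292, 15, 14, 152], [290.1, 298.8])]
scene [([124, 69, 6, 11, 42], [126.0, 74.7]), ([259, 229, 26, 23, 376], [271.1, 242.9]), ([239, 234, 18, 15, 176], [247.2, 242.3]), ([431, 288, 13, 6, 41], [436.5, 290.6]), ([424, 340, 53, 45, 525], [453.6, 358.0]), ([408, 344, 55, 25, 187], [436.6, 356.1]), ([392, 351, 47, 30, 187], [413.5, 366.5]), ([380, 358, 71, 46, 831], [408.7, 382.9])]
```

View pics/ctop.png

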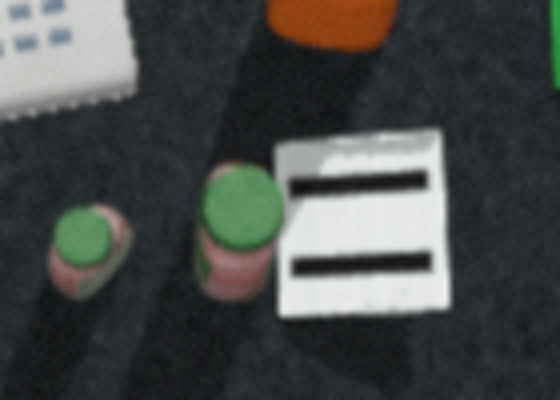

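View pics/cscene.png

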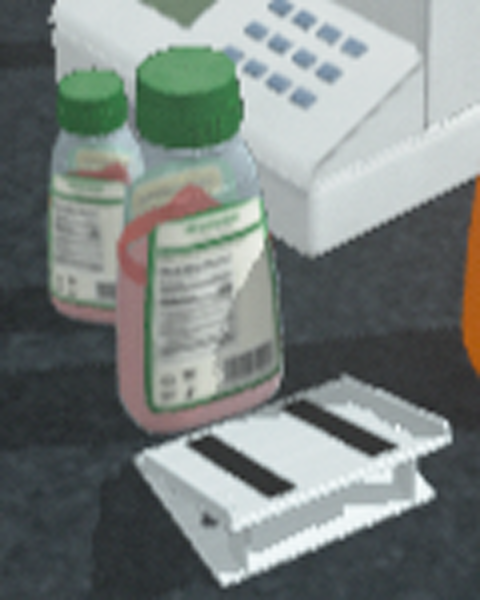

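The crops confirm the choice. In the top view the larger green-cap bottle has its cap at (330.5,291.7). The white rest's toe runs from about (339,277) to (340,319) and its upper end from (380,272) to (382,317). In the scene view the rest rises towards the lower right.

```bash
python3 - <<'E'
from geo import *; import cv2
T,S=ld("top0.npz"),ld("scene0.npz")
# cap top (z=.183) in top view; cap in scene (mid 169)
ct=plane(T,(330.4,291.6),.183); print("cap from top",ct.round(4))
print("cap centre scene @ .169..",plane(S,(272,239.5),.172).round(4), tri(T,(330.4,291.8),S,(272,237.)))
h=cv2.cvtColor(T["img"],cv2.COLOR_RGB2HSV)
m=cv2.inRange(h,(0,0,110),(180,60,255)); w=np.zeros_like(m); w[265:330,336:395]=m[265:330,336:395]
w=cv2.morphologyEx(w,cv2.MORPH_CLOSE,np.ones((7,7)))
c=max(cv2.findContours(w,0,1)[0],key=cv2.contourArea); q=cv2.approxPolyDP(cv2.convexHull(c),4,True)[:,0]; print(q.tolist())
for p,z in(((338.8,276.8),.010),((340.5,319.5),.010),((380.2,272.5),.05),((382.5,316.8),.05)): print(p,plane(T,p,z).round(4))
# scene: black strip lines & corners: crop coords/4+(225,215)
for n,p,z in(("toe near-left",(135,458),.008),("up left lip",(232,528),.05),("up right lip",(450,436),.05),("toe right",(345,378),.008)):
    print(n,plane(S,(225+p[0]/4,215+p[1]/4),z).round(4))
# small bottle and orange positions
print("small cap",plane(T,(290.3,299),.14).round(3), tri(T,(290.1,298.8),S,(247.2,240)))
h2=cv2.inRange(h,(5,150,100),(20,255,255)); print("orange", plane(T,np.argwhere(h2)[:, ::-1].mean(0),.1).round(3))
E
```

```text
cap from top [0.5016 0.0225 0.183 ]
cap centre scene @ .169.. [0.4979 0.0104 0.172 ] (array([0.50333495, 0.02156002, 0.16966283]), np.float64(0.001764860825412118))
[[379, 272], [382, 316], [340, 318], [339, 276]]
(338.8, 276.8) [ 0.5555 -0.0108  0.01  ]
(340.5, 319.5) [ 0.4482 -0.0039  0.01  ]
(380.2, 272.5) [ 0.5513 -0.1109  0.05  ]
(382.5, 316.8) [ 0.4434 -0.1032  0.05  ]
toe near-left [ 0.4495 -0.0117  0.008 ]
up left lip [ 0.4406 -0.1122  0.05  ]
up right lip [ 0.5465 -0.1186  0.05  ]
toe right [ 0.5609 -0.0197  0.008 ]
small cap [0.498 0.112 0.14 ] (array([0.50017892, 0.11312921, 0.12018774]), np.float64(0.0002615285360518872))
orange [ 0.614 -0.004  0.1  ]
```

```bash
cat > plan.py <<'E'
import numpy as np
from scipy.spatial.transform import Rotation as Ro
psi=-0.055
ex=np.array([np.sin(psi),-np.cos(psi),0]); ex/=np.linalg.norm(ex); ez=np.array([0,0,1.]); ey=np.cross(ez,ex)
CAP=np.array([.5018,.0222,0.]); HEEL=CAP+.022*ex
def pose(L,a,sgn=1,beta=np.radians(15),g=None,sf=.172,Y=.008,heel=HEEL):
    """tool pose for bottle lean L, closing axis at a from the bottle's normal; g = front clearance (None: centred)"""
    n=np.array([np.cos(L),-np.sin(L)]); u=np.array([np.sin(L),np.cos(L)])
    e=.046*np.cos(a)-.0095*abs(np.sin(a))
    Cn=-.0215 if g is None else .001+g-e
    c2=np.cos(a)*n+np.sin(a)*u
    C=Cn*n+(sf-.0555*np.sin(a))*u
    P=heel+C[0]*ex+C[1]*ez+Y*ey
    T=Ro.from_rotvec(-beta*ex)           # tilt ey downwards
    d=T.apply(ey); y=T.apply(c2[0]*ex+c2[1]*ez)*sgn
    R=np.c_[np.cross(y,d),y,d]
    return P,Ro.from_matrix(R).as_rotvec()
E
python3 - <<'E'
from plan import *; from station import r
print(ex,ey,HEEL)
for b in(10,15,25,35):
  for s in(1,-1):
    o=[]
    for L,a in((0,20),(0,44),(.4,44),(.8,10),(1.19,-22),(1.19,46)):
        P,R=pose(L,np.radians(a),s,np.radians(b)); q=r.inverse_kinematics(P,R); o.append(None if q is None else np.round(q,2).tolist())
    print(b,s,o)
P,R=pose(0,np.radians(20)); print(P,Ro.from_rotvec(R).as_matrix()[:,2])
E
```

```text
[-0.05497228 -0.99848788  0.        ] [ 0.99848788 -0.05497228  0.        ] [5.00590610e-01 2.33266613e-04 0.00000000e+00]
10 1 [None, None, None, None, None, None]
10 -1 [None, None, None, None, None, None]
15 1 [None, None, None, None, None, None]
15 -1 [None, None, None, None, None, None]
25 1 [None, None, None, None, None, None]
25 -1 [None, None, None, None, None, None]
35 1 [None, None, None, None, None, None]
35 -1 [None, None, None, None, None, None]
[0.50976042 0.02126098 0.15301788] [ 0.96446523 -0.05309914 -0.25881905]
```

```bash
python3 - <<'E'
from plan import *; from station import r
pts={"start":HEEL+np.array([0,.02,.15]),"mid":HEEL+ex*.09+ez*.14,"end":HEEL+ex*.15+ez*.085}
for n,P in pts.items():
  print(n,"rows tilt below horizontal, cols azimuth of d (deg, world)")
  for t in(20,35,50,65,80):
    row=[]
    for az in range(-180,180,30):
        d=np.array([np.cos(np.radians(t))*np.cos(np.radians(az)),np.cos(np.radians(t))*np.sin(np.radians(az)),-np.sin(np.radians(t))])
        h=np.cross(d,ez);h/=np.linalg.norm(h);k=0;v=np.cross(h,d); s=""
        for ro in range(0,180,30):
            y=np.cos(np.radians(ro))*h+np.sin(np.radians(ro))*v
            okk=any(r.inverse_kinematics(P,Ro.from_matrix(np.c_[np.cross(w*y,d),w*y,d]).as_rotvec()) is not None for w in(1,-1)); s+="x" if okk else "."
        row.append(s)
    print(t,*row)
E
```

```text
start rows tilt below horizontal, cols azimuth of d (deg, world)
20 ...... ...x.. xxxxxx xxxxxx xxxxxx ...... ...... ...... xxxxxx xxxxxx xxxxxx xxxxxx
35 xxxxxx xxxxxx xxxxxx xxxxxx xxxxxx ...... ...... ...... xxxxxx xxxxxx xxxxxx xxxxxx
50 xxxxxx xxxxxx xxxxxx xxxxxx xxxxxx .x.... ...... ...... xxxxxx xxxxxx xxxxxx xxxxxx
65 xxxxxx xxxxxx xxxxxx xxxxxx xxxxxx xxxxxx xxxxxx xxxxxx xxxxxx xxxxxx xxxxxx xxxxxx
80 xxxxxx xxxxxx xxxxxx xxxxxx xxxxxx xxxxxx xxxxxx xxxxxx xxxxxx xxxxxx xxxxxx xxxxxx
mid rows tilt below horizontal, cols azimuth of d (deg, world)
20 ...... xxxxxx xxxxxx xxxxxx xxxxxx ...... ...... ...... xxxxxx xxxxxx xxxxxx ......
35 xxxxxx xxxxxx xxxxxx xxxxxx xxxxxx ...... ...... ...... xxxxxx xxxxxx xxxxxx xxxxxx
50 xxxxxx xxxxxx xxxxxx xxxxxx xxxxxx ...... ...... xxxxxx xxxxxx xxxxxx xxxxxx xxxxxx
65 xxxxxx xxxxxx xxxxxx xxxxxx xxxxxx xxxxxx xxxxxx xxxxxx xxxxxx xxxxxx xxxxxx xxxxxx
80 xxxxxx xxxxxx xxxxxx xxxxxx xxxxxx xxxxxx xxxxxx xxxxxx xxxxxx xxxxxx xxxxxx xxxxxx
end rows tilt below horizontal, cols azimuth of d (deg, world)
20 ...... xxxxxx xxxxxx xxxxxx xxxxxx ...... ...... xxxxxx xxxxxx xxxxxx xxxxxx ......
35 xxxxxx xxxxxx xxxxxx xxxxxx xxxxxx ...... ...... xxxxxx xxxxxx xxxxxx xxxxxx xxxxxx
50 xxxxxx xxxxxx xxxxxx xxxxxx xxxxxx ...... ...... xxxxxx xxxxxx xxxxxx xxxxxx xxxxxx
65 xxxxxx xxxxxx xxxxxx xxxxxx xxxxxx xxxxxx xxxxxx xxxxxx xxxxxx xxxxxx xxxxxx xxxxxx
80 xxxxxx xxxxxx xxxxxx xxxxxx xxxxxx xxxxxx xxxxxx xxxxxx xxxxxx xxxxxx xxxxxx xxxxxx
```

The +x-pointing approach is unreachable, so I changed the plan. The tool works in the tipping plane, with the back finger behind the cap and the front fingertip on the front face. The closing axis is inclined 40° to the bottle's normal, so only a few mm of play is left. After the balance point the front finger swings flat under the cap.

```bash
cat >> plan.py <<'E'
D=np.radians
def pose2(L,gam,sF,g=0.,sgn=1,back=0.,dx=0.,dy=0.):
    """front fingertip's inner corner at bottle height sF, g ahead of the broad side of a bottle leaning L; tool leans L+gam"""
    lam=L+gam
    n=np.cos(L)*ex-np.sin(L)*ez; u=np.sin(L)*ex+np.cos(L)*ez
    c=np.cos(lam)*ex-np.sin(lam)*ez; d=-np.sin(lam)*ex-np.cos(lam)*ez
    P=HEEL+dx*ex+dy*ey+sF*u+g*n-.046*c-(.008+back)*d
    y=sgn*c
    return P,Ro.from_matrix(np.c_[np.cross(y,d),y,d]).as_rotvec()
A=D(40)
W=[(0,A,.125,.008,.15),(0,A,.125,.008),(0,A,.104,.003)]
W+=[(L,A,.104,.003) for L in np.arange(.07,.43,.07)]        # 3..8  push and hand over
W+=[(.45,D(37),.106,.002),(.50,D(30),.110,.0),(.55,D(18),.116,.0),(.60,D(6),.1215,.0),(.65,D(-2),.126,.001)]  # 9..13 finger swings flat
W+=[(.75,D(-2),.132,.001),(.85,D(-2),.138,.001),(.95,D(-2),.144,.001),(1.05,D(-2),.148,.001),(1.13,D(-2),.150,.001),(1.19,D(-2),.150,.001)] # 14..19
E
python3 - <<'E'
from plan import *; from station import r
for s in(1,-1):
    for w in W:
        w=tuple(w)+(0,)*(5-len(w)); P,R=pose2(*w[:4],sgn=s,back=w[4]); q=r.inverse_kinematics(P,R)
        rs=(.092-(.183-w[2])*np.sin(w[1])-(.045+w[3])*np.cos(w[1]))*1e3
        print(s,np.round(w[0],2),P.round(3),round(rs,1),None if q is None else np.round(q,2).tolist())
E
```

```text
1 0 [ 0.497 -0.074  0.276] 14.1 [1.0, 0.44, -0.63, 1.79, -0.42, 1.26, -1.05]
1 0 [0.502 0.022 0.161] 14.1 [0.9, 0.58, -0.69, 1.96, -0.41, 0.92, -1.08]
1 0 [0.502 0.027 0.14 ] 4.4 [0.89, 0.62, -0.7, 1.97, -0.4, 0.87, -1.08]
1 0.07 [0.502 0.017 0.141] 4.4 [0.93, 0.66, -0.68, 1.95, -0.43, 0.92, -1.0]
1 0.14 [0.501 0.008 0.142] 4.4 [0.96, 0.7, -0.67, 1.93, -0.47, 0.97, -0.94]
1 0.21 [ 0.5   -0.002  0.142] 4.4 [0.98, 0.75, -0.66, 1.9, -0.49, 1.02, -0.89]
1 0.28 [ 0.5   -0.012  0.142] 4.4 [1.01, 0.79, -0.64, 1.87, -0.51, 1.07, -0.84]
1 0.35 [ 0.499 -0.022  0.141] 4.4 [1.02, 0.84, -0.62, 1.84, -0.53, 1.13, -0.79]
1 0.42 [ 0.499 -0.032  0.139] 4.4 [1.03, 0.89, -0.6, 1.81, -0.55, 1.18, -0.75]
1 0.45 [ 0.499 -0.034  0.139] 8.1 [1.03, 0.88, -0.61, 1.81, -0.54, 1.17, -0.77]
1 0.5 [ 0.499 -0.035  0.14 ] 16.5 [1.03, 0.83, -0.62, 1.83, -0.51, 1.13, -0.8]
1 0.55 [ 0.499 -0.037  0.139] 28.5 [1.0, 0.74, -0.64, 1.87, -0.44, 1.05, -0.9]
1 0.6 [ 0.498 -0.038  0.136] 40.8 [0.96, 0.65, -0.65, 1.91, -0.35, 0.96, -1.01]
1 0.65 [ 0.498 -0.044  0.133] 48.0 [0.94, 0.61, -0.65, 1.92, -0.29, 0.92, -1.08]
1 0.75 [
[... 1334 characters left out ...]
0.499 -0.037  0.139] 28.5 [1.3, 0.99, -1.11, 1.86, 0.03, 0.99, 1.82]
-1 0.6 [ 0.498 -0.038  0.136] 40.8 [1.26, 0.9, -1.12, 1.9, 0.12, 0.94, 1.71]
-1 0.65 [ 0.498 -0.044  0.133] 48.0 [1.24, 0.85, -1.13, 1.92, 0.18, 0.92, 1.64]
-1 0.75 [ 0.497 -0.061  0.132] 47.8 [1.29, 0.93, -1.12, 1.87, 0.14, 0.97, 1.73]
-1 0.85 [ 0.496 -0.078  0.129] 47.6 [1.33, 1.01, -1.11, 1.82, 0.11, 1.03, 1.8]
-1 0.95 [ 0.495 -0.096  0.124] 47.4 [1.37, 1.1, -1.11, 1.77, 0.09, 1.1, 1.86]
-1 1.05 [ 0.494 -0.111  0.116] 47.2 [1.39, 1.19, -1.1, 1.71, 0.08, 1.17, 1.91]
-1 1.13 [ 0.494 -0.122  0.108] 47.2 [1.4, 1.27, -1.09, 1.66, 0.07, 1.22, 1.95]
-1 1.19 [ 0.494 -0.128  0.1  ] 47.2 [1.41, 1.32, -1.09, 1.62, 0.06, 1.26, 1.97]
```

```bash
sed -i 's/D(37),.106/D(37),.108/;s/D(30),.110/D(30),.113/;s/D(18),.116/D(18),.118/' plan.py
cat >> plan.py <<'E'
def go(r,i,speed,dx=0.,lim=None):
    w=tuple(W[i])+(0,)*(5-len(W[i])); P,R=pose2(*w[:4],back=w[4],dx=dx)
    return r.move_linear(P,R,max_speed=speed,force_limit=lim)
def snap(r,out):
    import cv2
    ims=[]
    for n,(y,x) in(("scene",(170,160)),("top",(190,220))):
        im=r.grab_frame(n)["img"]; ims.append(cv2.resize(im[y:y+200,x:x+200],(400,400),interpolation=cv2.INTER_CUBIC))
    cv2.imwrite(out,np.hstack(ims)[:,:,::-1])
E
python3 - <<'E'
from plan import *; from station import r
P,R=pose2(*W[0][:4],back=.15); r.move_to(P,R); print(r.get_t(),r.get_tcp_pos()-P,r.get_contact_force())
print(go(r,1,.08,lim=4)); print(r.get_t(),r.get_contact_force(),r.get_gripper_width())
snap(r,"pics/w1.png")
E
```

```text
2.275 [ 6.05645781e-06 -1.18241627e-03 -1.80821840e-04] [0.19720655 0.44792456 0.38323332]
False
4.3 [-0.01477876  0.13987248 -0.58662139] 0.09152358840748855
```

View pics/w1.png

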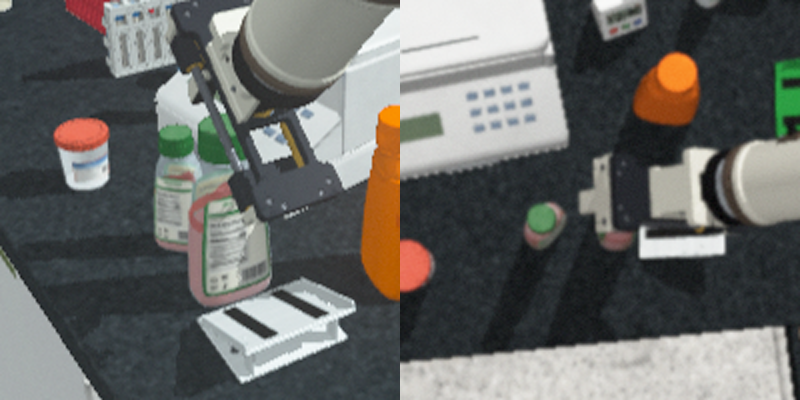

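The gripper straddles the cap (crop (215,135)), with the front finger ahead of the broad side and the bottle still upright. Next comes the push.

```bash
python3 - <<'E'
from plan import *; from station import r
f0=r.get_contact_force()
for i in range(2,7):
    go(r,i,.02); print(i,round(r.get_t(),2),(r.get_contact_force()-f0).round(2),r.get_moment().round(2))
snap(r,"pics/w6.png")
E
```

```text
2 5.63 [ 0.19 -0.78  0.43] [-0.72  0.08 -0.02]
3 6.28 [-0.39 -0.82  0.48] [-0.67  0.07 -0.01]
4 6.93 [0.13 0.71 3.1 ] [-0.17  0.1   0.05]
5 7.58 [-0.59  0.49  3.4 ] [-0.12  0.04  0.02]
6 8.23 [-0.35 -0.74  4.88] [0.   0.02 0.07]
```

View pics/w6.png

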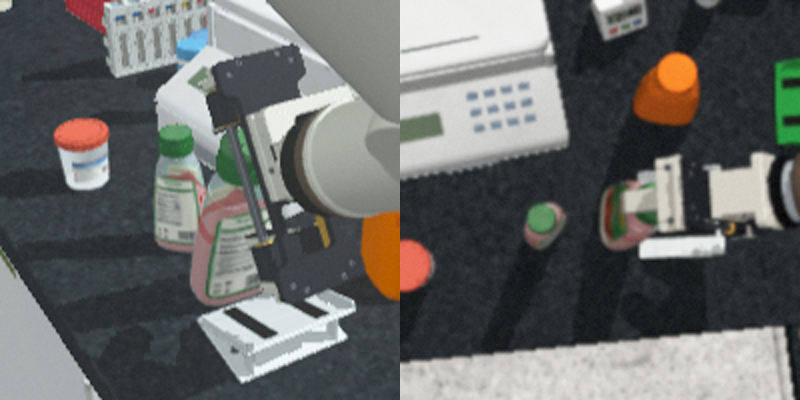

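The bottle leans about 0.28, with its cap between the fingers (left crop (235,150)) and its foot in place at (235,300). The upward force on the tool is larger than tipping should need, so the palm may be touching the cap. I'll back off slightly along the tool and read the force.

```bash
python3 - <<'E'
from plan import *; from station import r
print(r.get_contact_force().round(2), r.get_finger_force())
R=Ro.from_rotvec(r.get_ee_rot()).as_matrix()
for k in range(3):
    r.move_linear(r.get_tcp_pos()-.002*R[:,2],max_speed=.01); r.sleep(.1); print(round(r.get_t(),2),r.get_contact_force().round(2), r.get_finger_force(),r.get_moment().round(3))
snap(r,"pics/w6b.png")
E
```

```text
[-1.15 -0.11  4.64] 1.931130364537239
8.81 [ 0.35 -0.39  0.73] 0.21943428553640842 [-0.856  0.076  0.077]
9.27 [0.28 0.61 0.07] 0.020085081341676414 [-0.902  0.087 -0.032]
9.72 [0.48 0.25 0.5 ] 0.04362464533187449 [-0.887  0.06  -0.016]
```

View pics/w6b.png

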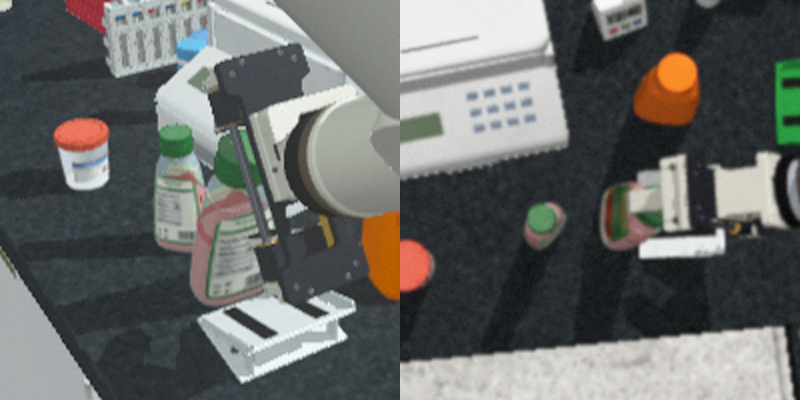

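The palm touch is cleared: force is near zero and the lean is unchanged. I'll continue with 6 mm more retreat.

```bash
cat >> plan.py <<'E'
def gob(r,w,back,speed):
    P,R=pose2(*w,back=back); r.move_linear(P,R,max_speed=speed)
    print(np.round(w,3),round(r.get_t(),2),r.get_contact_force().round(2),round(r.get_finger_force(),2),r.get_moment().round(2))
E
python3 - <<'E'
from plan import *; from station import r
for L in(.32,.36,.40,.44): gob(r,(L,A,.104,.003),.006,.015)
snap(r,"pics/w8.png")
E
```

```text
[0.32  0.698 0.104 0.003] 10.32 [ 1.07 -0.27  0.63] 0.32 [-0.77  0.08  0.01]
[0.36  0.698 0.104 0.003] 10.86 [-0.49 -0.02 -1.03] 0.19 [-1.06  0.08 -0.02]
[0.4   0.698 0.104 0.003] 11.4 [-0.26  0.29  0.28] 0.22 [-1.09  0.1   0.03]
[0.44  0.698 0.104 0.003] 11.94 [-0.24 -0.24  0.25] 0.26 [-1.15  0.11  0.  ]
```

View pics/w8.png

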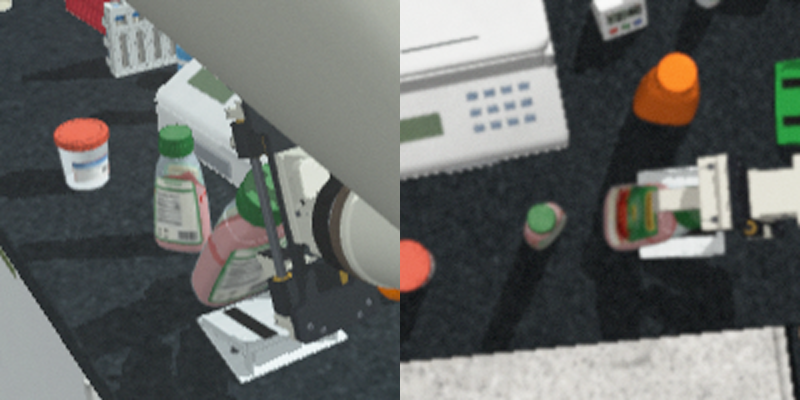

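The bottle now leans about 0.45 and rests on the front fingertip (left crop (280,280)), with its foot still at the toe. Next the finger swings flat under the cap while lowering.

```bash
python3 - <<'E'
from plan import *; from station import r
for w,b in zip(W[9:14],(.006,.006,.006,.006,.006)): gob(r,w,b,.008)
snap(r,"pics/w13.png")
E
```

```text
[0.45  0.646 0.108 0.002] 12.6 [-1.   -0.45 -0.11] 0.26 [-1.07  0.07  0.01]
[0.5   0.524 0.113 0.   ] 13.11 [-0.03  0.09 -0.78] 0.27 [-1.    0.04 -0.04]
[0.55  0.314 0.118 0.   ] 13.42 [-0.35 -1.71 -0.56] 0.53 [-1.06  0.1   0.05]
[0.6   0.105 0.122 0.   ] 14.06 [-0.2  -0.5  -1.25] 0.3 [-0.77  0.1   0.04]
[ 0.65  -0.035  0.126  0.001] 14.93 [-0.23 -0.61  0.13] 0.23 [-0.74  0.1   0.05]
```

View pics/w13.png

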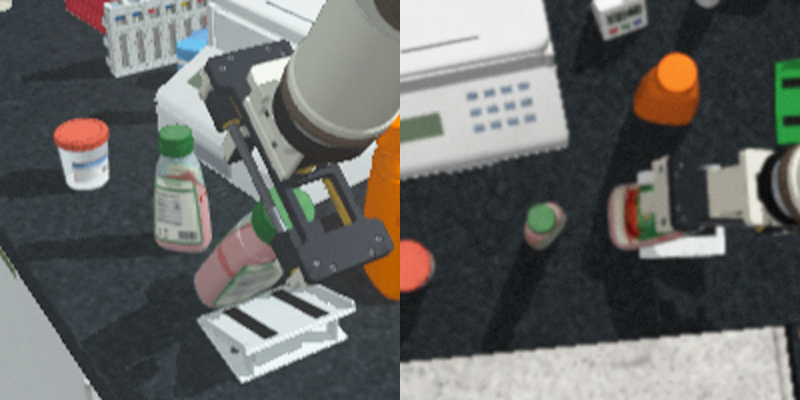

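The finger now lies flat along the front side under the cap (crop (290,220)) and the bottle leans about 0.67. Next I lower it and retreat along its length.

```bash
python3 - <<'E'
from plan import *; from station import r
for w,b in zip(W[14:20],(.005,.004,.004,.003,.003,.003)): gob(r,w,b,.018)
snap(r,"pics/w19.png")
E
```

```text
[ 0.75  -0.035  0.132  0.001] 16.13 [ 0.82  0.29 -0.37] 0.29 [-0.89  0.07 -0.  ]
[ 0.85  -0.035  0.138  0.001] 17.25 [-0.29 -0.47  0.23] 0.34 [-0.97  0.11 -0.02]
[ 0.95  -0.035  0.144  0.001] 18.43 [-0.04 -0.82 -0.64] 0.39 [-1.05  0.08 -0.02]
[ 1.05e+00 -3.50e-02  1.48e-01  1.00e-03] 19.54 [ 0.78  0.59 -1.2 ] 0.42 [-1.07  0.   -0.01]
[ 1.13e+00 -3.50e-02  1.50e-01  1.00e-03] 20.46 [ 0.37  0.69 -1.36] 0.46 [-1.15  0.11  0.  ]
[ 1.19e+00 -3.50e-02  1.50e-01  1.00e-03] 21.16 [ 0.7   0.12 -1.2 ] 0.47 [-1.16  0.12 -0.02]
```

View pics/w19.png

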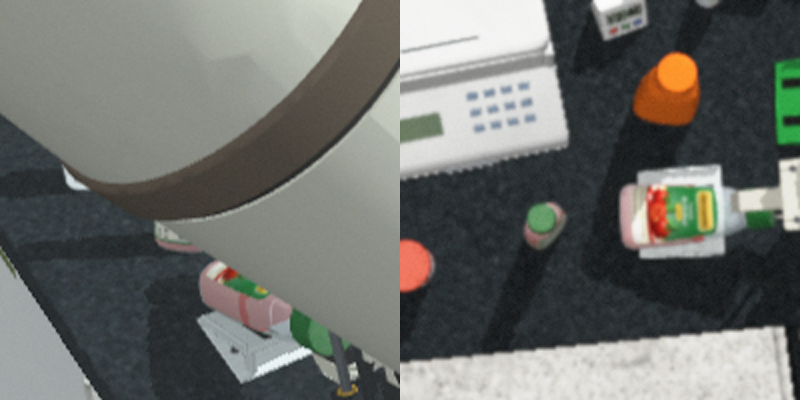

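The bottle lies straight over the rest (top crop (680,213)), but the finger still carries it (0.47 N). I'll lower in 2 mm steps until it unloads.

```bash
python3 - <<'E'
from plan import *; from station import r
n=np.cos(1.19)*ex-np.sin(1.19)*ez
P=r.get_tcp_pos(); k=0
for k in range(1,9):
    r.move_linear(P+.002*k*n,max_speed=.01); f=r.get_finger_force()
    print(k,round(r.get_t(),2),r.get_contact_force().round(2),round(f,3))
    if f<.06: break
E
```

```text
1 21.59 [-0.51 -0.84  0.78] 0.0
```

```bash
python3 - <<'E'
from plan import *; from station import r
n=np.cos(1.19)*ex-np.sin(1.19)*ez
r.move_linear(r.get_tcp_pos()+.007*n,max_speed=.02); print(r.get_finger_force())
R=Ro.from_rotvec(r.get_ee_rot()).as_matrix()
r.move_linear(r.get_tcp_pos()-.13*R[:,2],max_speed=.08); print(r.get_finger_force(),r.get_contact_force().round(2))
r.move_linear(r.get_tcp_pos()+np.array([0,-.05,.15]),max_speed=.12); print(r.get_t())
snap(r,"pics/end.png")
import cv2
f=r.grab_frame("top"); h=cv2.cvtColor(f["img"],cv2.COLOR_RGB2HSV); np.savez("end.npz",**f)
m=cv2.inRange(h,(55,80,30),(85,255,150)); m[:,:375]=0; m[:,405:]=0
p=np.argwhere(m)[:,::-1].mean(0)
from geo import plane
C=plane(f,p,.09); toe=np.array([.5018,-.0074,0]); v=C-toe; print(p,C.round(4),"rest x,y",v@ex,v@ey)
E
```

```text
0.0
0.0 [ 0.57  0.51 -0.21]
25.325
[398.31578947 293.85020243] [ 0.4914 -0.1409  0.09  ] rest x,y 0.13388447736906245 -0.003059493378115677
```

View pics/end.png

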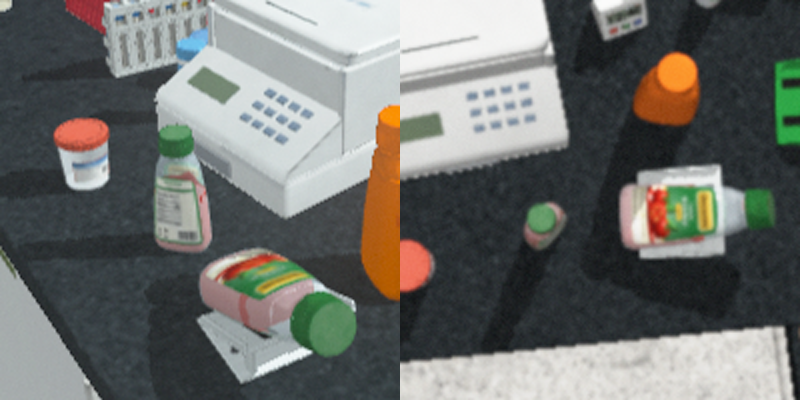

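The bottle lies flat and straight on the slope. The cap is at about rest x = 138 mm, y = -3 mm and overhangs the upper end, the bystanders have not moved, and the gripper is clear.

```bash
python3 -c "
from station import r
print(r.hand_in(), r.get_t())"
```

```text
the job is handed in; nothing more can be done
the job is handed in; nothing more can be done
```

The job is handed in at about 25 s: the bottle was tipped over gently and lies straight on the slope with its cap overhanging the upper end; apart from a brief light touch of the gripper's body on the cap (about 5 N, backed off), only the fingers bore on it, and nothing else moved.

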